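# Interleave and stack circuit boards in a leaning cradle

### The job

Lift the pink separator up and off its hook and lay it on the board that already leans in the cradle, then stack the green board from the rack on the separator. Before you let go of each one, press its side edge gently against the orange side stop while its foot is on the ledge; at the end all three layers lie flat against one another, feet on the ledge and edges against the stop. Do not push hard, and leave the blue board and everything else on the bench where it is.

Things in the scene. Friction and masses are not known exactly. Their poses are not given: they have to be found in the camera images.
- cradle: Grey cradle on an aluminium base: back plate leaning back 35 deg from upright, a ledge along its foot square to it, orange stop at one end. Origin: inner corner of plate, ledge and stop faces, 32 mm above the table. x = normal out of the plate (35 deg upward), z = up the plate (74 mm high), y = along the ledge to the stop. Layers fill y -160 to 0 mm; ledge depth x 50 mm.
- side_stop: Orange upright plate 8 mm thick at the +y end of the cradle, 50 mm along x, 70 mm along z. Origin and axes as the cradle's; its face to press against is the plane y = 0.
- separator: Pink stiff sheet 8 mm thick (x), 160 wide (y), 90 high (z), plus a solid tab 44 wide, 40 high on the middle of its top edge (tab top 130 mm above the foot). Hangs on the hook rod by a hole y -15 to 15, z 46 to 82 mm. Origin: middle of its lower edge; x = normal, z = up. About 90 g. Ends at cradle x 16, y -80, z 0 mm.
- hook_stand: Steel stand: round foot, post 12 mm thick 70 mm behind the sheet (-x), and an 8 mm rod at 200 mm height (axis) running along +x through the separator's hole. Origin: on the table below where the sheet hangs; x = the way the rod points (slide the lifted sheet this way). The rod ends 24 mm past the origin in a 10 mm upturned tip.
- hook_tip (a point): Top of the upturned rod tip, 20 mm along the stand's +x, 214 mm above the table. The top of the sheet's hole must pass over it while the bottom of the hole stays under the rod: lift the sheet 14 to 24 mm, then slide it off.
- top_board: Green circuit board in aluminium frame, 12 mm thick (x), 160 wide (y), 90 high (z), plus an aluminium tab 36 wide, 40 high on its top edge, centred at y -60 mm (tab top 130 mm above the foot). Upright in one of the rack's slots, foot 10 mm above the table. Origin: middle of its lower edge; x = component side, z = up. About 220 g. Ends at cradle x 26, y -80, z 0 mm, components out.
- bottom_board: The first layer, already in place in the cradle: same green framed board but with its tab on the +y side (60 mm). Origin: middle of its lower edge; at cradle x = 6 mm, y = -80 mm, z = 0. Loose.
- rack: Black two-slot rack, 150 x 190 mm, slots 18 mm wide and 45 mm deep at x = -35 and +35 mm with floors 10 mm above the table, slot cheeks at both ends reach 55 mm height. Origin: middle of its underside; fixed.
- spare_board: Blue framed board in the other slot of the rack, same size, tab on its +y side. Leave alone.
- solder_spool_a: Solder spool with green flanges, 56 mm across, 50 mm high. Bystander. Origin: middle of its underside.
- solder_spool_b: Another such spool. Bystander.
- flux_jar: Amber jar, 44 mm across, 55 mm high. Bystander.
- brush_cup: Blue cup, 60 mm across, 80 mm high. Bystander.
- screwdriver: Yellow-handled screwdriver 160 mm long lying on the bench. Bystander.
Mind the look-alikes: they are no part of the job. Leave any yellow look-alike of the top_board alone. Leave any yellow look-alike of the bottom_board alone.

How it is judged:
By the outcome, as a careful person would: the job done as asked, in the order asked, and still so for the second after the job is handed in, with the robot touching nothing.
It also fails if it takes over 72 s, if anything falls off the work surface, if the arm or the gripper's body presses on something with over 40 N, if the wrist force passes 120 N, or if a joint passes its speed limit or range.

### The arm

A 7-joint arm with a two-finger parallel gripper is mounted at the origin on the work surface. World frame = base frame: x ahead of the robot, y to its left, z up, the work surface at z = 0. Lengths are in m, angles in rad, forces in N, time in s.
With the tool pointing down it reaches from about 0.4 to 0.75 m from the base axis. Payload 19.5 kg.
Tool frame: the origin (TCP) lies midway between the tips of the shut fingers; the grasp point (between the pads) lies 19 mm behind it (ctrl.hold_point_z is the distance from the TCP to the grasp point, in m); z points along the fingers, y is the direction in which the jaws open and shut (so a half turn about z gives the same grasp; the last joint's range is limited). The gripper opens to 85 mm and grips with 20 to 120 N. Pads are 22 mm wide; open, the fingers measure 114 mm over their backs; the gripper's body (76 mm by 85 mm) begins 54 mm behind the grasp point. The pads swing forward as they close: fully open they stand 13 mm farther back than shut.
Start: joints at [-1.224, 0.707, -0.028, 1.485, 0.022, 0.951, -0.075], TCP at [0.218, 0.532, 0.231] pointing down, gripper open.
Joint ranges: [-2.71, 2.71], [-0.32, 2.16], [-1.57, 1.52], [0, 2.45], [-1.46, 4.6], [0, 2.02], [-2.83, 2.83]. Speed limits (rad/s): [1.89, 1.89, 2.57, 2.57, 3.01, 3.01, 3.01].

### API

Orientations are given as a rotation vector (axis times angle).
In Python, from cell import ctrl, capture, ticket gives the robot as it stands.
- The arm moves only by the tool play_rows, never from a script. Its argument "targets" is a list of rows, each an object with "offset": the shift along the tool's x, y, z in mm, a list of three; "dr": the turn, a rotation vector about the tool's x, y, z in degrees, a list of three. A call has 1 to 12 rows; each row is the pose to reach, as a shift and turn from the pose commanded when the call began, along the tool's axes at that moment; what a row does not reach only later rows make up. A row lasts 1/12 s, in which the tool goes at most 41.7 mm and 7.16 degrees, less where a joint would pass 70% of its speed; a pose out of reach is approached as far as the arm can. A call with a gripper value outside its range is refused whole. "claw" is the closure, from 0 (fully open) to 1 (shut), set as the call begins (left out, the last holds). The fingers move at their own pace and stop on an object; "newtons" is the grip in N (left out, the last holds). Time passes only in rows, so rows that repeat a pose let the fingers close. It gives the time, the measured TCP pose, the force and the opening at its end, in the units of the state.
- ctrl.state(): the state, without advancing time (a new reading comes with each control period).
- capture(name): name is "scene" or "top"; returns a dict with "image" (480x640x3 uint8, red, green, blue), "fx", "fy", "cx", "cy" (pixels), "rvec" (rotation vector, rad) and "tvec" (3), from world to camera coordinates, as OpenCV has them. Camera axes: x right, y down, z forward; pixel columns grow to the right and rows downward; lengths in m; the calibration is good to about 2 mm. A picture is of the moment at which its call begins. There is no depth.
- ticket.sign_off(): hands the job in, once; it reports no verdict.
The state is a dict: "time": time; "joints": joint angles; "dq": joint speeds; "joint_torque": joint torques, N m; "tcp_pos": TCP position; "eef_rot": TCP orientation; "ft_force": force on the tool from outside, world axes, zero at the start; "moment": the same for the moment, N m; "finger_gap": opening from 0.0 (shut) to 1.0 (fully open).
Only numpy, scipy, OpenCV 4.12 (cv2) and the standard library are available. Lean on these libraries where they do the work, as an engineer would, in place of code of your own. Each camera call takes 0.05 s, during which the arm holds its last target. There are 200 camera calls.

## Working session

There is one attempt and no reset: what is moved stays moved. The work goes in short steps, Python scripts to look and compute and a tool call to move; the robot and the scene stay as the last step left them, time stands still between calls to the robot, and variables do not carry over. Pictures are saved under pics/ and viewed, about 8 in all and at most 12, crops included, and the job is handed in when it is done.

Besides the shell and the picture viewer there is one more tool, called by a JSON object that holds its "op" and its "data". play_rows: Moves the arm, as the interface text tells. Its arguments: {"type":"object","properties":{"targets":{"type":"array","items":{"type":"object","properties":{"offset":{"type":"array","items":{"type":"number"}},"dr":{"type":"array","items":{"type":"number"}}}}},"claw":{"type":"number"},"newtons":{"type":"number"}},"required":["targets"]}

```bash
ls; mkdir -p pics; python3 - <<'E'
from cell import ctrl,capture
import cv2,pickle
for n in("scene","top"):
    c=capture(n); cv2.imwrite(f"pics/{n}0.png",c["image"][...,::-1]); pickle.dump(c,open(n+"0.pkl","wb")); print(n,c["fx"],c["fy"],c["cx"],c["cy"],c["rvec"],c["tvec"])
print(ctrl.state(),ctrl.hold_point_z)
E
```

```text
pics
scene 555.4703599734152 555.4703599734152 318.3832671128834 237.2528889102036 [ 2.02262132  1.03863527 -0.50214993] [-0.30323086 -0.12146073  1.53547757]
top 568.8170565625989 568.8170565625989 319.4869411422876 236.983324690337 [ 2.12494258 -2.11583671  0.22285624] [0.01430863 0.51145886 1.35543736]
{'time': 0.1, 'joints': array([-1.22368977,  0.70701305, -0.02761709,  1.48494903,  0.02195177,
        0.95089279, -0.0755079 ]), 'dq': array([ 1.98015696e-04, -2.30074257e-03, -3.47571534e-04, -1.63297747e-05,
       -1.20508144e-03,  1.09692061e-04,  1.42135365e-03]), 'joint_torque': array([ 3.08105686e-03, -8.84273028e+01,  1.23653647e+00, -2.36445129e+01,
        1.70481380e-02,  5.12579092e-03,  5.49292008e-05]), 'tcp_pos': array([0.21787321, 0.53187197, 0.23089087]), 'eef_rot': array([-6.06914781e-01, -3.08221071e+00,  1.47981736e-03]), 'ft_force': array([-0.72409374, -0.32733489,  0.50813732]), 'moment': array([-0.02514583,  0.00571339, -0.01191907]), 'finger_gap': 0.9990523858806025} 0.0187
```

View pics/scene0.png

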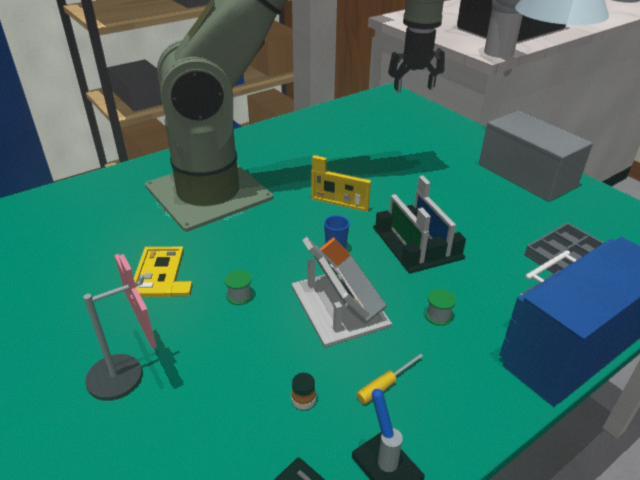

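View pics/top0.png

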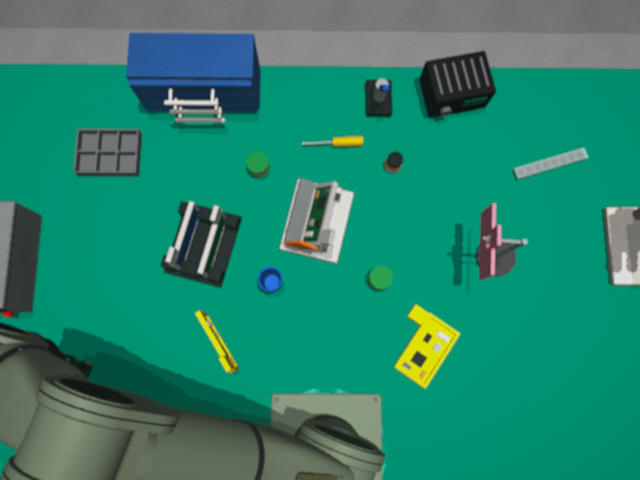

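```bash
cat > h.py <<'E'
import numpy as np,cv2,pickle
from scipy.spatial.transform import Rotation as R
def crop(img,x0,y0,w,h,s):
    c=cv2.resize(img[y0:y0+h,x0:x0+w,::-1],None,fx=s,fy=s,interpolation=cv2.INTER_CUBIC)
    for x in range(x0-x0%10+10,x0+w,10):
        u=int((x-x0+.5)*s); cv2.line(c,(u,0),(u,6 if x%50 else 14),(255,255,255),1)
        if x%20==0: cv2.putText(c,str(x),(u-12,24),0,.38,(255,255,255),1)
    for y in range(y0-y0%10+10,y0+h,10):
        v=int((y-y0+.5)*s); cv2.line(c,(0,v),(6,v),(255,255,255),1)
        if y%20==0: cv2.putText(c,str(y),(8,v+4),0,.38,(255,255,255),1)
    return c
def side(*p):
    H=max(q.shape[0] for q in p)
    return np.hstack([cv2.copyMakeBorder(q,0,H-q.shape[0],0,4,cv2.BORDER_CONSTANT) for q in p])
def proj(c,P):
    K=np.array([[c["fx"],0,c["cx"]],[0,c["fy"],c["cy"]],[0,0,1]])
    return cv2.projectPoints(np.asarray(P,float).reshape(-1,1,3),np.array(c["rvec"]),np.array(c["tvec"]),K,None)[0][:,0]
E
python3 - <<'E'
from h import *
s=pickle.load(open("scene0.pkl","rb"))["image"];t=pickle.load(open("top0.pkl","rb"))["image"]
cv2.imwrite("pics/a.png",side(crop(t,276,172,80,96,5),crop(s,288,232,104,114,3.75)))
cv2.imwrite("pics/b.png",side(crop(t,160,196,84,96,4.7),crop(t,446,198,84,90,4.7)))
cv2.imwrite("pics/c.png",side(crop(s,370,172,100,102,4),crop(s,82,245,80,156,3.75)))
E
```

```text
(no output)
```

View pics/a.png

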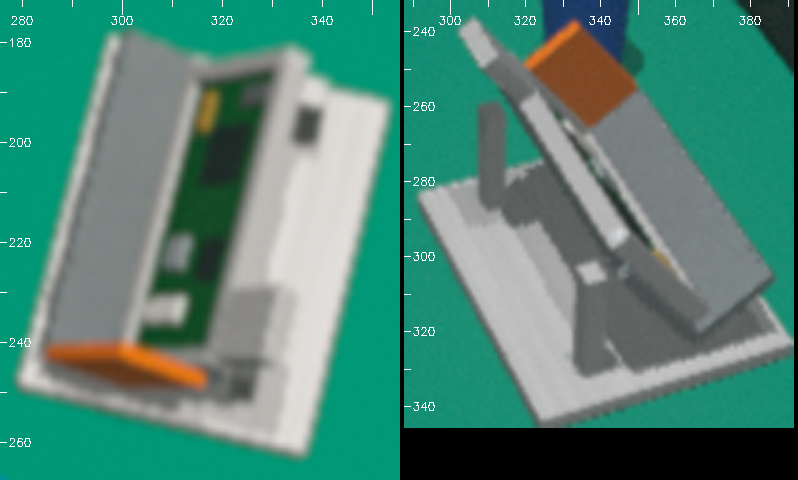

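View pics/b.png

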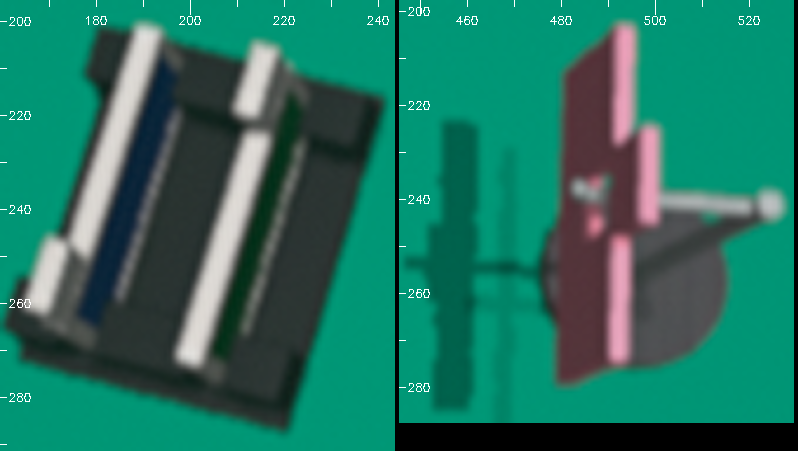

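View pics/c.png

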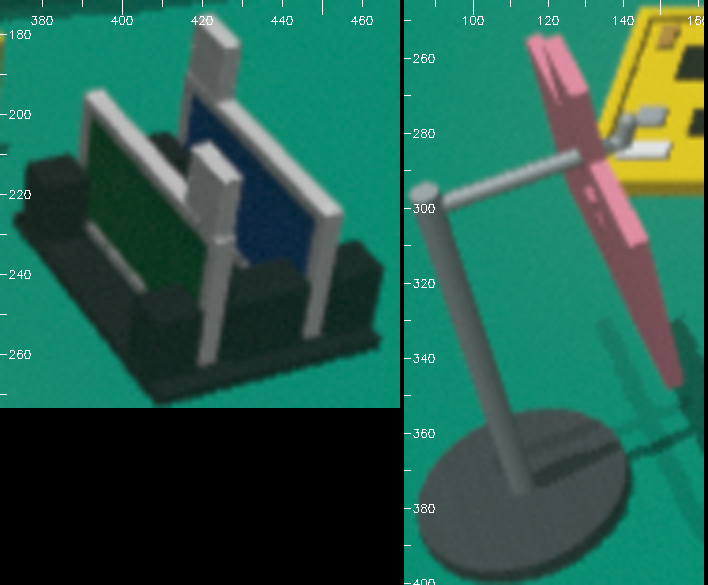

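```bash
cat > fit.py <<'E'
from h import *
from scipy.optimize import least_squares
S=pickle.load(open("scene0.pkl","rb"));T=pickle.load(open("top0.pkl","rb"))
a=np.radians(35)
TILT=np.array([[np.cos(a),0,-np.sin(a)],[0,1,0],[np.sin(a),0,np.cos(a)]])  # columns x,y,z
def pose(p,z,tilt):
    return R.from_euler('z',p[2]).as_matrix()@(TILT if tilt else np.eye(3)), np.array([p[0],p[1],z])
def fit(name,z,tilt,t,s,p0):
    def res(p):
        M,o=pose(p,z,tilt); r=[]
        for c,d in((T,t),(S,s)):
            if d: r.append((proj(c,np.array([k[:3] for k in d])/1000@M.T+o)-np.array([k[3:] for k in d])).ravel())
        return np.concatenate(r)
    f=least_squares(res,p0,loss='soft_l1'); r=res(f.x).reshape(-1,2)
    print(name,f.x.round(4),'yaw',np.degrees(f.x[2]).round(2)); print(r.round(1).tolist())
    return f.x
E
cat > run.py <<'E'
from fit import *
sep=fit('sep',.122,0,[(4,-80,90,491,203.5),(-4,-80,90,496,203),(4,80,90,490.5,275),(-4,80,90,495,275),(4,-80,0,480.5,213),(4,80,0,479,279),(4,-22,130,496.5,224.5),(-4,-22,130,501,224.5),(4,22,130,496.5,245.5),(-4,22,130,501,245)],
 [],[.45,-.4,1.57])
top=fit('top',.010,0,[(6,80,90,197,273),(-6,80,90,203,275),(6,-78,130,213.5,204),(-6,-78,130,219,205.5),(6,-42,130,209,219),(-6,-42,130,215,221)],
 [(-6,80,90,391,196),(-6,-80,0,419,262),(6,-80,0,423.5,263),(-6,-78,130,424,219),(6,-78,130,430,216.5),(-6,-42,130,417,209.5),(6,-42,130,422,207.5)],[.45,.25,1.57])
cr=fit('cradle',.032,1,[(50,0,0,285.5,240.5),(12,-160,0,315,188),(12,0,0,302,241)],
 [(50,0,70,335,239),(50,0,0,350,256),(12,-160,90,347,293),(0,-160,90,343,296)],[.5,0,1.4])
pickle.dump((sep,top,cr),open("poses.pkl","wb"))
def box(x0,x1,y0,y1,z0,z1):
    c=np.array([[x,y,z] for x in(x0,x1) for y in(y0,y1) for z in(z0,z1)])/1000
    return [(c[i],c[i^b]) for i in range(8) for b in(1,2,4) if not i&b]
L=[]
for p,z,t,bs in((sep,.122,0,[(-4,4,-80,80,0,90),(-4,4,-22,22,90,130)]),(top,.01,0,[(-6,6,-80,80,0,90),(-6,6,-78,-42,90,130)]),
  (cr,.032,1,[(0,12,-160,0,0,90),(0,12,-38,-2,90,130),(0,50,0,8,0,70),(0,50,-160,0,0,0)])):
    M,o=pose(p,z,t); L+=[(M@q+o,M@w+o) for b in bs for q,w in box(*b)]
def draw(c,x0,y0,w,h,s):
    m=crop(c["image"],x0,y0,w,h,s)
    for q,e in L:
        uv=(proj(c,[q,e])-[x0,y0]+.5)*s
        cv2.line(m,*[tuple(int(v) for v in k) for k in uv],(0,0,255) ,1,cv2.LINE_AA)
    return m
A=np.vstack([side(draw(T,276,172,80,96,3),draw(T,160,196,84,96,3),draw(T,446,198,84,92,3)),])
B=side(draw(S,288,232,104,114,2.6),draw(S,370,172,100,102,2.6),draw(S,82,245,80,114,2.6))
W=max(A.shape[1],B.shape[1]);f=lambda q:cv2.copyMakeBorder(q,0,0,0,W-q.shape[1],cv2.BORDER_CONSTANT)
cv2.imwrite("pics/d.png",np.vstack([f(A),f(B)])); print(np.vstack([f(A),f(B)]).shape)
for c in(T,S): print(-R.from_rotvec(np.ravel(c["rvec"])).as_matrix().T@np.ravel(c["tvec"]))
E
python3 run.py
```

```text
sep [ 0.4774 -0.3623  1.5018] yaw 86.04
[[0.7, -0.4], [-0.7, 0.4], [0.3, -0.4], [-0.5, -0.2], [-0.4, -0.1], [-0.0, 0.8], [0.6, 0.1], [-0.1, 0.4], [0.4, -0.6], [-0.3, 0.1]]
top [0.4899 0.2779 1.3177] yaw 75.5
[[0.4, -0.1], [-0.8, -0.8], [0.4, 1.6], [-0.2, 1.4], [0.4, 1.1], [-0.6, 0.4], [-0.5, 0.4], [-0.1, 2.6], [-0.1, 0.4], [1.5, -0.6], [0.3, 0.8], [0.3, 0.1], [0.0, 1.0]]
cradle [0.4872 0.0616 1.3283] yaw 76.11
[[-0.6, 1.3], [-1.8, -1.6], [-4.6, 5.5], [-0.7, 0.7], [0.3, 0.2], [-0.1, 2.1], [-1.0, 3.0]]
(584, 756, 3)
[0.23185313 0.02912767 1.42982553]
[ 1.2208541  -0.51662467  0.84083723]
```

View pics/d.png

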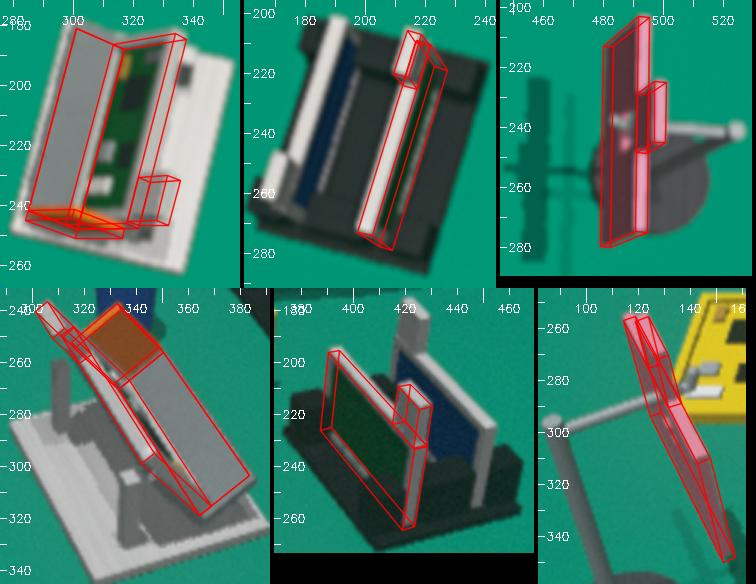

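```bash
sed -i 's/,(12,0,0,302,241)\]/]/' run.py; sed -i '/^for c in(T,S)/d' run.py; python3 run.py | grep -A1 cradle
cat >> h.py <<'E'
def state():
    from cell import ctrl
    s=ctrl.state(); return s,R.from_rotvec(s["eef_rot"]),np.array(s["tcp_pos"])
def delta(pos,Rg,r0=None,p0=None):
    """offset mm and dr deg from the current pose (or r0,p0) to the goal"""
    if r0 is None: _,r0,p0=state()
    return r0.inv().apply(np.asarray(pos)-p0)*1000,(r0.inv()*Rg).as_rotvec(degrees=True)
def downtool(yaw,flip):
    # tool y along +-(cos yaw, sin yaw), z down
    n=np.array([np.cos(yaw),np.sin(yaw),0])*(-1 if flip else 1); z=np.array([0,0,-1.])
    return R.from_matrix(np.column_stack([np.cross(n,z),n,z]))
np.set_printoptions(precision=2,suppress=True)
E
python3 - <<'E'
from h import *
sep,top,cr=pickle.load(open("poses.pkl","rb"))
s,r,p=state(); print(r.as_matrix())
for f in(0,1):
    G=downtool(sep[2],f)
    for q in([.48,.10,.33],[sep[0],sep[1],.30],[sep[0],sep[1],.222]): print(f,q,*delta(q,G))
E
```

```text
cradle [0.4855 0.0633 1.326 ] yaw 75.98
[[-1.3, 1.9], [-2.3, -0.9], [-0.6, 0.0], [0.4, -0.5], [-0.1, 1.2], [-1.0, 2.2]]
[[-0.93  0.38 -0.  ]
 [ 0.38  0.93 -0.  ]
 [ 0.   -0.   -1.  ]]
0 [0.48, 0.1, 0.33] [-406.29 -300.35  -98.82] [ -0.05  -0.01 -18.32]
0 [np.float64(0.4773533138526832), np.float64(-0.36225278909741293), 0.3] [-579.09 -729.07  -68.41] [ -0.05  -0.01 -18.32]
0 [np.float64(0.4773533138526832), np.float64(-0.36225278909741293), 0.222] [-579.09 -728.99    9.59] [ -0.05  -0.01 -18.32]
1 [0.48, 0.1, 0.33] [-406.29 -300.35  -98.82] [ -0.01   0.08 161.68]
1 [np.float64(0.4773533138526832), np.float64(-0.36225278909741293), 0.3] [-579.09 -729.07  -68.41] [ -0.01   0.08 161.68]
1 [np.float64(0.4773533138526832), np.float64(-0.36225278909741293), 0.222] [-579.09 -728.99    9.59] [ -0.01   0.08 161.68]
```

{"op": "play_rows", "data": {"targets": [{"offset": [-15, -10, -50], "dr": [0, 0, -3]}, {"offset": [-45, -35, -80], "dr": [0, 0, -8]}, {"offset": [-75, -60, -99], "dr": [0, 0, -14]}, {"offset": [-406, -300, -99], "dr": [0, 0, -18.3]}, {"offset": [-406, -300, -99], "dr": [0, 0, -18.3]}, {"offset": [-406, -300, -99], "dr": [0, 0, -18.3]}, {"offset": [-406, -300, -99], "dr": [0, 0, -18.3]}, {"offset": [-406, -300, -99], "dr": [0, 0, -18.3]}, {"offset": [-406, -300, -99], "dr": [0, 0, -18.3]}, {"offset": [-406, -300, -99], "dr": [0, 0, -18.3]}, {"offset": [-406, -300, -99], "dr": [0, 0, -18.3]}, {"offset": [-406, -300, -99], "dr": [0, 0, -18.3]}], "claw": 0}}

```text
time: 1.1
tcp_pos: [0.4543, 0.1411, 0.3292]
eef_rot: [-0.109, -3.14, 0.0]
ft_force: [-0.3, 1.0, -0.7]
finger_gap: 0.997
```

{"op": "play_rows", "data": {"targets": [{"offset": [-58, -495, 10], "dr": [0, 0, 0]}, {"offset": [-58, -495, 10], "dr": [0, 0, 0]}, {"offset": [-58, -495, 10], "dr": [0, 0, 0]}, {"offset": [-58, -495, 10], "dr": [0, 0, 0]}, {"offset": [-58, -495, 10], "dr": [0, 0, 0]}, {"offset": [-58, -495, 10], "dr": [0, 0, 0]}, {"offset": [-58, -495, 10], "dr": [0, 0, 0]}, {"offset": [-58, -495, 10], "dr": [0, 0, 0]}, {"offset": [-58, -495, 10], "dr": [0, 0, 0]}, {"offset": [-58, -495, 10], "dr": [0, 0, 0]}, {"offset": [-58, -495, 10], "dr": [0, 0, 0]}, {"offset": [-58, -495, 10], "dr": [0, 0, 0]}]}}

```text
time: 2.1
tcp_pos: [0.4766, -0.357, 0.319]
eef_rot: [-0.11, -3.139, -0.0]
ft_force: [0.4, 0.3, 0.6]
finger_gap: 1.002
```

```bash
python3 - <<'E'
from h import *
sep,top,cr=pickle.load(open("poses.pkl","rb"))
print(state()[2]*1000,state()[0]["joints"])
G=downtool(sep[2],0)
for z in (.30,.222): print(*delta([sep[0],sep[1],z],G))
E
```

```text
[ 476.6  -357.03  318.97] [ 0.63  0.66 -0.08  1.24  0.05  1.24  2.05]
[-1.12 -5.16 18.97] [ 0.   -0.02 -0.05]
[-1.15 -5.16 96.97] [ 0.   -0.02 -0.05]
```

{"op": "play_rows", "data": {"targets": [{"offset": [-1.1, -5.2, 5], "dr": [0, 0, 0]}, {"offset": [-1.1, -5.2, 20], "dr": [0, 0, 0]}, {"offset": [-1.1, -5.2, 35], "dr": [0, 0, 0]}, {"offset": [-1.1, -5.2, 50], "dr": [0, 0, 0]}, {"offset": [-1.1, -5.2, 65], "dr": [0, 0, 0]}, {"offset": [-1.1, -5.2, 80], "dr": [0, 0, 0]}, {"offset": [-1.1, -5.2, 90], "dr": [0, 0, 0]}, {"offset": [-1.1, -5.2, 96], "dr": [0, 0, 0]}, {"offset": [-1.1, -5.2, 97], "dr": [0, 0, 0]}, {"offset": [-1.1, -5.2, 97], "dr": [0, 0, 0]}]}}

```text
time: 2.93
tcp_pos: [0.478, -0.36, 0.2222]
eef_rot: [-0.109, -3.139, -0.0]
ft_force: [-0.5, -0.3, 0.7]
finger_gap: 0.999
```

```bash
python3 - <<'E'
from h import *
from cell import capture
s=capture("scene")["image"];t=capture("top")["image"]
cv2.imwrite("pics/e.png",side(crop(t,440,180,100,110,4),crop(s,80,210,100,140,4)))
print(state()[2]*1000)
E
```

```text
[ 478.16 -360.11  222.8 ]
```

View pics/e.png

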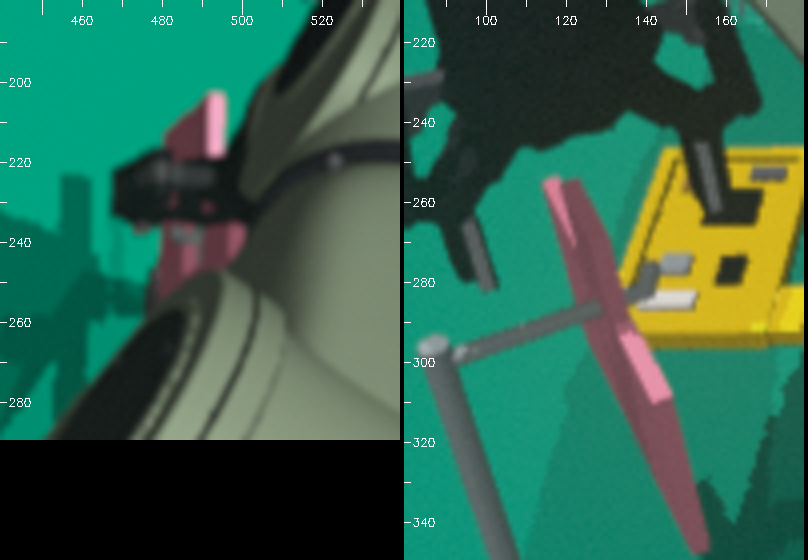

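{"op": "play_rows", "data": {"targets": [{"offset": [0, 0, 0], "dr": [0, 0, 0]}, {"offset": [0, 0, 0], "dr": [0, 0, 0]}, {"offset": [0, 0, 0], "dr": [0, 0, 0]}, {"offset": [0, 0, 0], "dr": [0, 0, 0]}, {"offset": [0, 0, 0], "dr": [0, 0, 0]}, {"offset": [0, 0, 0], "dr": [0, 0, 0]}, {"offset": [0, 0, 0], "dr": [0, 0, 0]}, {"offset": [0, 0, 0], "dr": [0, 0, 0]}, {"offset": [0, 0, 0], "dr": [0, 0, 0]}, {"offset": [0, 0, 0], "dr": [0, 0, 0]}], "claw": 1, "newtons": 35}}

```text
time: 3.87
tcp_pos: [0.478, -0.36, 0.2223]
eef_rot: [0.109, 3.14, -0.0]
ft_force: [0.1, 0.1, 2.8]
finger_gap: 0.087
```

{"op": "play_rows", "data": {"targets": [{"offset": [0, 0, -3], "dr": [0, 0, 0]}, {"offset": [0, 0, -8], "dr": [0, 0, 0]}, {"offset": [0, 0, -13], "dr": [0, 0, 0]}, {"offset": [0, 0, -17], "dr": [0, 0, 0]}, {"offset": [0, 0, -19], "dr": [0, 0, 0]}, {"offset": [0, 0, -19], "dr": [0, 0, 0]}, {"offset": [0, 0, -19], "dr": [0, 0, 0]}]}}

```text
time: 4.45
tcp_pos: [0.478, -0.36, 0.2412]
eef_rot: [0.109, 3.14, -0.0]
ft_force: [0.8, 1.0, -0.2]
finger_gap: 0.089
```

```bash
python3 - <<'E'
from h import *
from cell import capture
c=capture("scene");s=c["image"]
cv2.imwrite("pics/f.png",crop(s,90,230,80,120,5)); print(state()[2]*1000)
E
```

```text
[ 477.9  -359.96  241.07]
```

View pics/f.png

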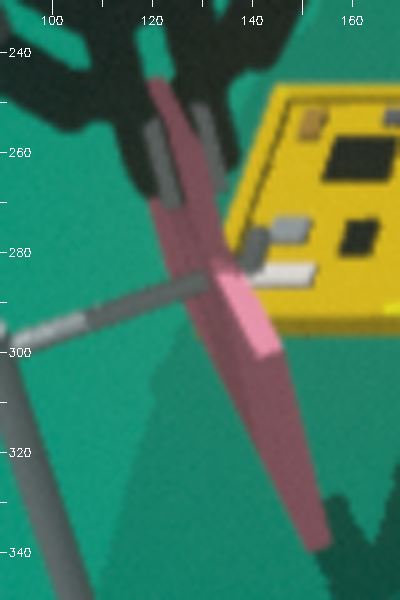

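{"op": "play_rows", "data": {"targets": [{"offset": [0, 4, 0], "dr": [0, 0, 0]}, {"offset": [0, 10, 0], "dr": [0, 0, 0]}, {"offset": [0, 16, 0], "dr": [0, 0, 0]}, {"offset": [0, 22, 0], "dr": [0, 0, 0]}, {"offset": [0, 28, 0], "dr": [0, 0, 0]}, {"offset": [0, 35, 0], "dr": [0, 0, 0]}, {"offset": [0, 43, 0], "dr": [0, 0, 0]}, {"offset": [0, 52, 0], "dr": [0, 0, 0]}, {"offset": [0, 60, 0], "dr": [0, 0, 0]}, {"offset": [0, 66, 0], "dr": [0, 0, 0]}, {"offset": [0, 68, 0], "dr": [0, 0, 0]}]}}

```text
time: 5.42
tcp_pos: [0.483, -0.2909, 0.2413]
eef_rot: [0.107, 3.14, 0.0]
ft_force: [-0.2, 0.9, -0.3]
finger_gap: 0.087
```

```bash
cat >> h.py <<'E'
sep,top,cr=pickle.load(open("poses.pkl","rb"))
_a=np.radians(35); CO=np.array([cr[0],cr[1],.032])
CM=R.from_euler('z',cr[2]).as_matrix()@np.array([[np.cos(_a),0,-np.sin(_a)],[0,1,0],[np.sin(_a),0,np.cos(_a)]])
# tool in the cradle: z = -cradle z, y = cradle x, x = y cross z = -(x cross z)= cradle y
CT=R.from_matrix(np.column_stack([CM[:,1],CM[:,0],-CM[:,2]]))
def cpos(x,y,z): return CO+CM@np.array([x,y,z])/1000
def inc(p): return CM.T@(np.asarray(p)-CO)*1000   # world -> cradle mm
E
python3 - <<'E'
from h import *
s,r,p=state(); print(p*1000,s["ft_force"],s["joints"])
T=downtool(sep[2],0)
# grasp of the tab in sheet frame (mm): foot at .122 when hanging; tcp at .2223
d=np.array([.478,-.360])-sep[:2]; c,sn=np.cos(sep[2]),np.sin(sep[2])
print('tcp in sheet: x %.1f y %.1f'%(1000*(c*d[0]+sn*d[1]),1000*(-sn*d[0]+c*d[1])))
for q in((16,-85,180),(16,-85,105)):
    print(cpos(*q)*1000,*delta(cpos(*q),CT))
E
```

```text
[ 482.98 -290.92  241.33] [-0.25  0.9  -0.33] [ 0.52  0.68 -0.07  1.51  0.06  0.96  1.94]
tcp in sheet: x 2.3 y -0.5
[546.12 -44.74 188.62] [-46.17 249.9   52.76] [-34.9   -3.08   9.79]
[556.54  -3.01 127.19] [-53.71 292.24 114.21] [-34.9   -3.08   9.79]
```

```bash
python3 - <<'E'
from h import *
for q in((26,-90,270),(24,-88,104)):
    print(cpos(*q)*1000,*delta(cpos(*q),CT))
E
```

```text
[540.44 -88.09 268.08] [-43.48 206.28 -26.71] [-34.9   -3.08   9.79]
[561.18   3.18 130.96] [-57.92 298.73 110.44] [-34.9   -3.08   9.79]
```

{"op": "play_rows", "data": {"targets": [{"offset": [0, 0, -35], "dr": [0, 0, 0]}, {"offset": [-5, 20, -65], "dr": [-4, -0.4, 1.1]}, {"offset": [-12, 50, -80], "dr": [-10, -0.9, 2.8]}, {"offset": [-20, 85, -75], "dr": [-16, -1.4, 4.5]}, {"offset": [-28, 120, -65], "dr": [-22, -1.9, 6.2]}, {"offset": [-34, 155, -50], "dr": [-28, -2.5, 7.9]}, {"offset": [-40, 185, -38], "dr": [-33, -2.9, 9.3]}, {"offset": [-43.5, 206.3, -26.7], "dr": [-34.9, -3.1, 9.8]}, {"offset": [-43.5, 206.3, -26.7], "dr": [-34.9, -3.1, 9.8]}, {"offset": [-43.5, 206.3, -26.7], "dr": [-34.9, -3.1, 9.8]}, {"offset": [-43.5, 206.3, -26.7], "dr": [-34.9, -3.1, 9.8]}]}}

```text
time: 6.33
tcp_pos: [0.5405, -0.0902, 0.2682]
eef_rot: [0.359, 2.906, 0.913]
ft_force: [-0.0, -0.4, -0.6]
finger_gap: 0.088
```

```bash
cat > st.py <<'E'
from h import *
s,r,p=state()
print('t',s["time"],'tcp in cradle',inc(p),'rot err deg',(r.inv()*CT).as_rotvec(degrees=True),'F cradle',CM.T@s["ft_force"],'j',s["joints"],'gap',s["finger_gap"]*85)
E
python3 st.py
```

```text
t 6.3333 tcp in cradle [ 24.39 -90.6  271.22] rot err deg [-0.09  0.1  -0.04] F cradle [-0.7  -0.06 -0.27] j [ 0.6   0.72 -0.33  1.56 -0.47  1.01  1.94] gap 7.46056959880028
```

{"op": "play_rows", "data": {"targets": [{"offset": [2, 2, 15], "dr": [0, 0, 0]}, {"offset": [2, 2, 35], "dr": [0, 0, 0]}, {"offset": [2, 2, 55], "dr": [0, 0, 0]}, {"offset": [2, 2, 75], "dr": [0, 0, 0]}, {"offset": [2, 2, 95], "dr": [0, 0, 0]}, {"offset": [2, 2, 115], "dr": [0, 0, 0]}, {"offset": [2, 2, 132], "dr": [0, 0, 0]}, {"offset": [2, 2, 145], "dr": [0, 0, 0]}, {"offset": [2, 2, 153], "dr": [0, 0, 0]}, {"offset": [2, 2, 156], "dr": [0, 0, 0]}, {"offset": [2, 2, 156], "dr": [0, 0, 0]}]}}

```text
time: 7.25
tcp_pos: [0.5609, -0.0008, 0.1413]
eef_rot: [0.359, 2.905, 0.915]
ft_force: [-0.2, 0.0, -1.2]
finger_gap: 0.086
```

```bash
python3 st.py; python3 - <<'E'
from h import *
from cell import capture
s=capture("scene")["image"];t=capture("top")["image"]
cv2.imwrite("pics/g.png",side(crop(t,270,160,90,110,4.4),crop(s,285,210,104,120,3.8)))
E
```

```text
t 7.25 tcp in cradle [ 26.7  -88.67 114.78] rot err deg [-0.03  0.07 -0.04] F cradle [-0.68  0.21 -0.96] j [ 0.47  0.9  -0.4   1.74 -0.56  0.6   2.01] gap 7.342169347575538
```

View pics/g.png

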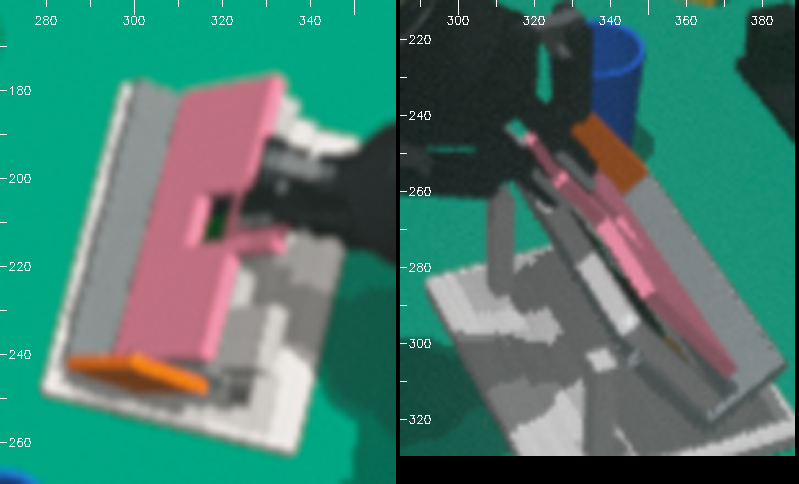

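{"op": "play_rows", "data": {"targets": [{"offset": [0, -3, 4], "dr": [0, 0, 0]}, {"offset": [0, -4, 8], "dr": [0, 0, 0]}, {"offset": [0, -4, 11], "dr": [0, 0, 0]}, {"offset": [0, -4, 11.5], "dr": [0, 0, 0]}, {"offset": [0, -4, 12], "dr": [0, 0, 0]}, {"offset": [0, -4, 12], "dr": [0, 0, 0]}]}}

```text
time: 7.85
tcp_pos: [0.5616, 0.003, 0.1291]
eef_rot: [0.359, 2.906, 0.916]
ft_force: [-0.7, 0.6, -1.1]
finger_gap: 0.084
```

```bash
python3 st.py
```

```text
t 7.85 tcp in cradle [ 22.88 -88.42 102.52] rot err deg [-0.01  0.05 -0.05] F cradle [-0.34  0.82 -1.16] j [ 0.47  0.92 -0.4   1.74 -0.56  0.57  2.03] gap 7.127433396705877
```

{"op": "play_rows", "data": {"targets": [{"offset": [0, 0, 0.7], "dr": [0, 0, 0]}, {"offset": [0, 0, 1.3], "dr": [0, 0, 0]}, {"offset": [0, 0, 2], "dr": [0, 0, 0]}, {"offset": [0, 0, 2], "dr": [0, 0, 0]}]}}

```text
time: 8.18
tcp_pos: [0.5618, 0.0041, 0.1274]
eef_rot: [0.359, 2.906, 0.916]
ft_force: [-0.2, -0.5, -0.6]
finger_gap: 0.087
```

```bash
python3 st.py
```

```text
t 8.1833 tcp in cradle [ 22.82 -88.42 100.49] rot err deg [-0.01  0.05 -0.05] F cradle [-0.77  0.03 -0.2 ] j [ 0.46  0.92 -0.4   1.74 -0.56  0.57  2.03] gap 7.368723597918423
```

{"op": "play_rows", "data": {"targets": [{"offset": [0, 0, 0.5], "dr": [0, 0, 0]}, {"offset": [0, 0, 1], "dr": [0, 0, 0]}, {"offset": [0, 0, 1.5], "dr": [0, 0, 0]}, {"offset": [0, 0, 1.5], "dr": [0, 0, 0]}]}}

```text
time: 8.52
tcp_pos: [0.5623, 0.0039, 0.1269]
eef_rot: [0.36, 2.904, 0.914]
ft_force: [-6.4, -11.7, 18.6]
finger_gap: 0.082
```

```bash
python3 st.py
```

```text
t 8.5167 tcp in cradle [ 22.52 -88.9  100.12] rot err deg [-0.04  0.14 -0.07] F cradle [ 0.09  3.34 22.65] j [ 0.46  0.92 -0.4   1.75 -0.56  0.56  2.03] gap 6.964029557807101
```

{"op": "play_rows", "data": {"targets": [{"offset": [0, 0, -1.4], "dr": [0, 0, 0]}, {"offset": [0, -2, -1.4], "dr": [0, 0, 0]}, {"offset": [0, -4, -1.4], "dr": [0, 0, 0]}, {"offset": [0, -5, -1.4], "dr": [0, 0, 0]}, {"offset": [0, -5, -1.4], "dr": [0, 0, 0]}]}}

```text
time: 8.93
tcp_pos: [0.5607, -0.0001, 0.1242]
eef_rot: [0.36, 2.906, 0.916]
ft_force: [-0.1, -0.4, -0.7]
finger_gap: 0.087
```

```bash
python3 st.py
```

```text
t 8.9333 tcp in cradle [ 17.43 -88.31 100.3 ] rot err deg [-0.02  0.03 -0.08] F cradle [-0.77 -0.06 -0.32] j [ 0.47  0.93 -0.4   1.75 -0.56  0.57  2.03] gap 7.366218398734428
```

{"op": "play_rows", "data": {"targets": [{"offset": [0, -0.5, 0], "dr": [0, 0, 0]}, {"offset": [0, -1, 0], "dr": [0, 0, 0]}, {"offset": [0, -1.5, 0], "dr": [0, 0, 0]}, {"offset": [0, -1.5, 0], "dr": [0, 0, 0]}]}}

```text
time: 9.27
tcp_pos: [0.5606, -0.0008, 0.1238]
eef_rot: [0.359, 2.906, 0.916]
ft_force: [0.1, 2.2, -0.0]
finger_gap: 0.087
```

```bash
python3 st.py
```

```text
t 9.2667 tcp in cradle [ 16.59 -88.38 100.4 ] rot err deg [ 0.01  0.04 -0.03] F cradle [ 1.76  0.41 -1.26] j [ 0.47  0.93 -0.41  1.74 -0.56  0.57  2.04] gap 7.40308180272561
```

{"op": "play_rows", "data": {"targets": [{"offset": [1.5, 0, 0.3], "dr": [0, 0, 0]}, {"offset": [3, 0, 0.3], "dr": [0, 0, 0]}, {"offset": [4.5, 0, 0.3], "dr": [0, 0, 0]}, {"offset": [5.5, 0, 0.3], "dr": [0, 0, 0]}, {"offset": [5.5, 0, 0.3], "dr": [0, 0, 0]}]}}

```text
time: 9.68
tcp_pos: [0.5575, -0.0005, 0.1242]
eef_rot: [0.361, 2.901, 0.912]
ft_force: [13.7, -2.8, 5.6]
finger_gap: 0.088
```

```bash
python3 st.py
```

```text
t 9.6833 tcp in cradle [ 16.45 -85.31 100.98] rot err deg [-0.05  0.39 -0.03] F cradle [  3.71 -14.     4.23] j [ 0.48  0.93 -0.41  1.76 -0.57  0.55  2.04] gap 7.456019143482812
```

{"op": "play_rows", "data": {"targets": [{"offset": [-1.2, 0, 0], "dr": [0, 0, 0]}, {"offset": [-1.2, 0, 0], "dr": [0, 0, 0]}, {"offset": [-1.2, 0, 0], "dr": [0, 0, 0]}]}}

```text
time: 9.93
tcp_pos: [0.5577, -0.0004, 0.124]
eef_rot: [0.36, 2.903, 0.914]
ft_force: [7.7, -1.8, 5.9]
finger_gap: 0.088
```

```bash
python3 st.py;  python3 - <<'E'
from h import *
from cell import capture
s=capture("scene")["image"];t=capture("top")["image"]
cv2.imwrite("pics/i.png",side(crop(t,276,172,72,88,5.5),crop(s,300,220,90,100,4.4)))
E
```

```text
t 9.9333 tcp in cradle [ 16.47 -85.52 100.72] rot err deg [-0.03  0.25 -0.03] F cradle [ 3.48 -7.89  4.8 ] j [ 0.48  0.93 -0.41  1.76 -0.56  0.55  2.04] gap 7.476436606755708
```

View pics/i.png

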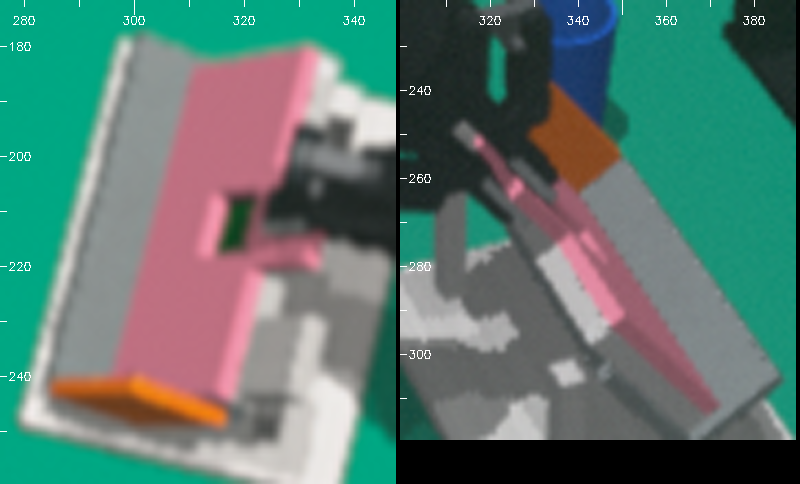

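{"op": "play_rows", "data": {"targets": [{"offset": [-0.7, 0.2, -0.1], "dr": [0, 0, 0]}, {"offset": [-0.7, 0.2, -0.1], "dr": [0, 0, 0]}, {"offset": [-0.7, 0.2, -0.1], "dr": [0, 0, 0]}]}}

```text
time: 10.28
tcp_pos: [0.5578, -0.0003, 0.1239]
eef_rot: [0.36, 2.904, 0.914]
ft_force: [5.6, -3.0, 5.9]
finger_gap: 0.086
```

```bash
python3 st.py
```

```text
t 10.2833 tcp in cradle [ 16.49 -85.59 100.62] rot err deg [-0.03  0.16 -0.05] F cradle [ 2.09 -6.15  5.73] j [ 0.48  0.93 -0.41  1.76 -0.56  0.55  2.04] gap 7.324268592494745
```

{"op": "play_rows", "data": {"targets": [{"offset": [0, 0, 0], "dr": [0, 0, 0]}, {"offset": [0, 0, 0], "dr": [0, 0, 0]}, {"offset": [0, 0, 0], "dr": [0, 0, 0]}, {"offset": [0, 0, 0], "dr": [0, 0, 0]}, {"offset": [0, 0, 0], "dr": [0, 0, 0]}, {"offset": [0, 0, 0], "dr": [0, 0, 0]}], "claw": 0.72}}

```text
time: 10.78
tcp_pos: [0.557, 0.0001, 0.1235]
eef_rot: [0.359, 2.906, 0.916]
ft_force: [-0.2, -0.9, -0.0]
finger_gap: 0.279
```

```bash
python3 st.py
```

```text
t 10.7833 tcp in cradle [ 16.49 -84.68 100.18] rot err deg [-0.01  0.03 -0.06] F cradle [-0.79 -0.05  0.5 ] j [ 0.48  0.93 -0.41  1.76 -0.56  0.56  2.04] gap 23.737316265748763
```

{"op": "play_rows", "data": {"targets": [{"offset": [0, 0, -8], "dr": [0, 0, 0]}, {"offset": [0, 0, -25], "dr": [0, 0, 0]}, {"offset": [0, 0, -50], "dr": [0, 0, 0]}, {"offset": [0, 0, -80], "dr": [0, 0, 0]}, {"offset": [0, 0, -115], "dr": [0, 0, 0]}, {"offset": [0, 0, -145], "dr": [0, 0, 0]}, {"offset": [0, 0, -165], "dr": [0, 0, 0]}, {"offset": [0, 0, -170], "dr": [0, 0, 0]}]}}

```text
time: 11.45
tcp_pos: [0.5334, -0.097, 0.2656]
eef_rot: [0.361, 2.903, 0.911]
ft_force: [0.1, -0.4, 0.8]
finger_gap: 0.28
```

```bash
python3 st.py; python3 - <<'E'
from h import *
G=downtool(top[2],0); s=top
o=np.array([top[0],top[1],0])+R.from_euler('z',top[2]).apply([0,-.060,0])
print(o)
for z in(.26,.18,.1105): print(*delta(o+[0,0,z],G))
from cell import capture
t=capture("top")["image"]; cv2.imwrite("pics/j.png",crop(t,276,172,72,88,5.5))
E
```

```text
t 11.45 tcp in cradle [ 16.12 -85.33 273.88] rot err deg [-0.12  0.29 -0.07] F cradle [ 0.14 -0.22  0.83] j [ 0.61  0.72 -0.33  1.57 -0.47  1.    1.96] gap 23.818132422007906
[0.55 0.26 0.  ]
[ 74.48 286.04 205.86] [34.88  0.12  0.31]
[ 74.76 240.29 271.49] [34.88  0.12  0.31]
[ 75.01 200.56 328.51] [34.88  0.12  0.31]
```

{"op": "play_rows", "data": {"targets": [{"offset": [4, 17, 0], "dr": [2, 0, 0]}, {"offset": [12, 50, 20], "dr": [6, 0, 0]}, {"offset": [22, 85, 50], "dr": [11, 0, 0]}, {"offset": [32, 120, 75], "dr": [16, 0, 0.1]}, {"offset": [42, 155, 105], "dr": [21, 0, 0.2]}, {"offset": [52, 190, 130], "dr": [26, 0.1, 0.3]}, {"offset": [60, 225, 158], "dr": [31, 0.1, 0.3]}, {"offset": [68, 258, 185], "dr": [34, 0.1, 0.3]}, {"offset": [73, 279, 200], "dr": [34.9, 0.1, 0.3]}, {"offset": [74.5, 286, 205.9], "dr": [34.9, 0.1, 0.3]}, {"offset": [74.5, 286, 205.9], "dr": [34.9, 0.1, 0.3]}, {"offset": [74.5, 286, 205.9], "dr": [34.9, 0.1, 0.3]}], "claw": 0.45}}

```text
time: 12.5
tcp_pos: [0.5453, 0.261, 0.2574]
eef_rot: [-0.388, -3.113, -0.002]
ft_force: [1.0, -0.3, 0.4]
finger_gap: 0.55
```

```bash
python3 - <<'E'
from h import *
G=downtool(top[2],0)
o=np.array([top[0],top[1],0])+R.from_euler('z',top[2]).apply([0,-.060,0])
for z in(.18,.1105): print(*delta(o+[0,0,z],G))
print(state()[0]["finger_gap"]*85,state()[0]["joints"],state()[2])
from cell import capture
# residual check, feature: white tab-top in fresh top/scene pictures vs. projection
for n in("top","scene"):
    c=capture(n); print(n,proj(c,o+[0,0,.14]))
t=capture("top")["image"];s=capture("scene")["image"]
j=cv2.imread("pics/j.png")
cv2.imwrite("pics/k.png",side(cv2.resize(j,None,fx=.68,fy=.68),crop(t,170,180,80,104,3.2),crop(s,375,140,80,110,3.2)))
E
```

```text
[-2.43  2.45 77.4 ] [ 0.03 -0.24  0.29]
[ -2.72   2.41 146.9 ] [ 0.03 -0.24  0.29]
46.71153382643716 [-0.54  0.73  0.1   1.32 -0.08  1.09  0.89] [0.55 0.26 0.26]
top [[214.13 213.48]]
scene [[423.75 213.38]]
```

View pics/k.png

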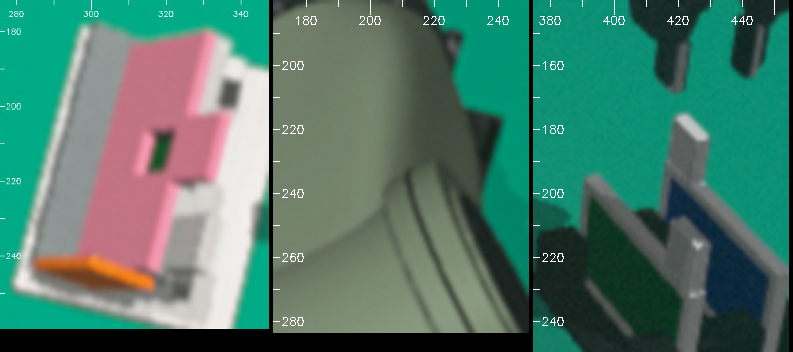

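{"op": "play_rows", "data": {"targets": [{"offset": [-2.5, 2.4, 10], "dr": [0, -0.2, 0.3]}, {"offset": [-2.5, 2.4, 30], "dr": [0, -0.2, 0.3]}, {"offset": [-2.5, 2.4, 52], "dr": [0, -0.2, 0.3]}, {"offset": [-2.5, 2.4, 74], "dr": [0, -0.2, 0.3]}, {"offset": [-2.5, 2.4, 92], "dr": [0, -0.2, 0.3]}, {"offset": [-2.6, 2.4, 108], "dr": [0, -0.2, 0.3]}, {"offset": [-2.6, 2.4, 122], "dr": [0, -0.2, 0.3]}, {"offset": [-2.7, 2.4, 134], "dr": [0, -0.2, 0.3]}, {"offset": [-2.7, 2.4, 142], "dr": [0, -0.2, 0.3]}, {"offset": [-2.7, 2.4, 147], "dr": [0, -0.2, 0.3]}, {"offset": [-2.7, 2.4, 147], "dr": [0, -0.2, 0.3]}]}}

```text
time: 13.62
tcp_pos: [0.5492, 0.259, 0.1105]
eef_rot: [-0.402, -3.116, -0.001]
ft_force: [0.1, -0.5, -0.5]
finger_gap: 0.546
```

{"op": "play_rows", "data": {"targets": [{"offset": [0, 0, 0], "dr": [0, 0, 0]}, {"offset": [0, 0, 0], "dr": [0, 0, 0]}, {"offset": [0, 0, 0], "dr": [0, 0, 0]}, {"offset": [0, 0, 0], "dr": [0, 0, 0]}, {"offset": [0, 0, 0], "dr": [0, 0, 0]}, {"offset": [0, 0, 0], "dr": [0, 0, 0]}, {"offset": [0, 0, 0], "dr": [0, 0, 0]}, {"offset": [0, 0, 0], "dr": [0, 0, 0]}], "claw": 1, "newtons": 60}}

```text
time: 14.28
tcp_pos: [0.5498, 0.2599, 0.1121]
eef_rot: [0.4, 3.114, 0.003]
ft_force: [0.3, 1.1, 6.2]
finger_gap: 0.13
```

```bash
python3 - <<'E'
from h import *
s,r,p=state(); print(p*1000,s["ft_force"],s["moment"],s["finger_gap"]*85)
d=p-np.array([top[0],top[1],.010]); print(R.from_euler('z',-top[2]).apply(d)*1000)
E
```

```text
[549.82 259.86 112.05] [0.32 1.08 6.24] [ 0.1  -0.11  0.04] 11.054655987820567
[ -2.47 -62.57 102.05]
```

{"op": "play_rows", "data": {"targets": [{"offset": [0, 0, -4], "dr": [0, 0, 0]}, {"offset": [0, 0, -10], "dr": [0, 0, 0]}, {"offset": [0, 0, -18], "dr": [0, 0, 0]}, {"offset": [0, 0, -28], "dr": [0, 0, 0]}, {"offset": [0, 0, -40], "dr": [0, 0, 0]}, {"offset": [0, 0, -55], "dr": [0, 0, 0]}, {"offset": [0, 0, -75], "dr": [0, 0, 0]}, {"offset": [0, 0, -100], "dr": [0, 0, 0]}, {"offset": [0, 0, -130], "dr": [0, 0, 0]}, {"offset": [0, 0, -155], "dr": [0, 0, 0]}, {"offset": [0, 0, -170], "dr": [0, 0, 0]}, {"offset": [0, 0, -170], "dr": [0, 0, 0]}]}}

```text
time: 15.28
tcp_pos: [0.55, 0.2595, 0.2854]
eef_rot: [0.4, 3.111, 0.006]
ft_force: [-0.5, -0.7, -2.0]
finger_gap: 0.13
```

```bash
python3 - <<'E'
from h import *
from cell import capture
s,r,p=state(); print(p*1000,s["ft_force"],s["moment"],s["finger_gap"]*85)
# cradle y is known now: stop face at fitted y = -5 ; z same ; x +0.5
for q in((44,-147,270),(40,-147,120)): print(cpos(*q)*1000,*delta(cpos(*q),CT))
c=capture("scene"); pickle.dump((c,p,r.as_rotvec()),open("held.pkl","wb"))
m=c["image"]; cv2.imwrite("pics/l.png",crop(m,370,90,110,110,5))
E
```

```text
[550.01 259.5  285.45] [-0.48 -0.72 -1.99] [ 0.03 -0.14  0.02] 11.05503251584039
[599.32 -87.6  278.41] [-135.54 -323.34    6.13] [-34.74   0.44  -0.54]
[619.37  -7.3  153.24] [-134.07 -241.17  131.68] [-34.74   0.44  -0.54]
```

View pics/l.png

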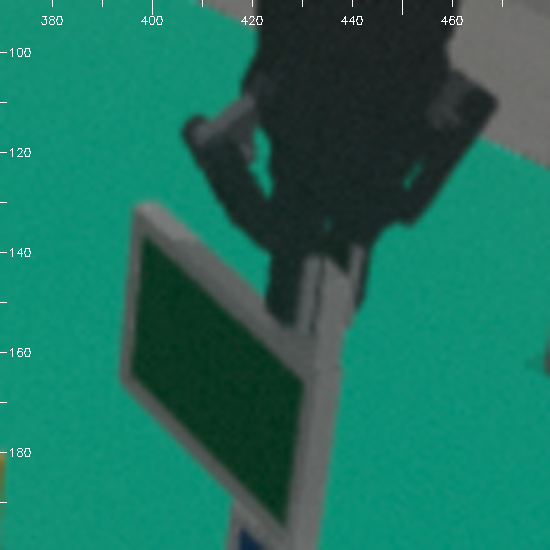

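```bash
python3 - <<'E'
from h import *
from scipy.optimize import least_squares
c,p,rv=pickle.load(open("held.pkl","rb")); M=R.from_rotvec(rv).as_matrix()
Rb=np.column_stack([M[:,1],M[:,0],-M[:,2]])
D=np.array([(-6,80,90,397.5,132),(-6,80,0,394.5,167),(-6,-80,90,432,165),(6,-80,90,438,163)],float)
def res(q):
    B=Rb@R.from_euler('x',q[2]).as_matrix()
    return (proj(c,(D[:,:3]-[0,q[0],q[1]])/1000@B.T+p)-D[:,3:]).ravel()
f=least_squares(res,[-60,100,0]); print(f.x[:2],np.degrees(f.x[2]),res(f.x).round(1))
print(res([-61,101,0]).round(1))
E
```

```text
[-62.67  99.8 ] -0.8536072360381205 [-1.1 -0.1 -1.2  0.2  1.3 -0.5  0.5  0.5]
[-0.8 -0.2 -1.2 -0.1  1.6  0.5  0.8  1.4]
```

```bash
python3 - <<'E'
from h import *
for q in((38,-155,240),): print(cpos(*q)*1000,*delta(cpos(*q),CT))
E
```

```text
[610.06 -77.61 250.39] [-143.78 -310.78   32.25] [-34.83   0.33  -0.57]
```

{"op": "play_rows", "data": {"targets": [{"offset": [-5, -12, 0], "dr": [-1.5, 0, 0]}, {"offset": [-18, -42, 2], "dr": [-6, 0.1, -0.1]}, {"offset": [-34, -76, 5], "dr": [-11, 0.1, -0.2]}, {"offset": [-50, -110, 9], "dr": [-16, 0.2, -0.3]}, {"offset": [-66, -144, 13], "dr": [-21, 0.2, -0.4]}, {"offset": [-82, -178, 17], "dr": [-26, 0.3, -0.5]}, {"offset": [-98, -212, 21], "dr": [-30, 0.3, -0.5]}, {"offset": [-114, -246, 25], "dr": [-33, 0.3, -0.6]}, {"offset": [-130, -280, 29], "dr": [-34.5, 0.3, -0.6]}, {"offset": [-140, -302, 31], "dr": [-34.8, 0.3, -0.6]}, {"offset": [-143.8, -310.8, 32.2], "dr": [-34.8, 0.3, -0.6]}, {"offset": [-143.8, -310.8, 32.2], "dr": [-34.8, 0.3, -0.6]}]}}

```text
time: 16.33
tcp_pos: [0.6093, -0.0836, 0.2467]
eef_rot: [0.367, 2.909, 0.911]
ft_force: [-1.1, -0.2, -3.0]
finger_gap: 0.127
```

```bash
python3 st.py
```

```text
t 16.3333 tcp in cradle [  30.95 -155.69  240.44] rot err deg [-0.25  0.   -0.34] F cradle [-2.12  0.99 -2.15] j [ 0.52  0.84 -0.32  1.35 -0.43  1.06  1.84] gap 10.815877375421625
```

{"op": "play_rows", "data": {"targets": [{"offset": [0, 4, 0], "dr": [-0.2, 0, -0.3]}, {"offset": [0, 5, 10], "dr": [-0.2, 0, -0.3]}, {"offset": [0, 5, 28], "dr": [-0.2, 0, -0.3]}, {"offset": [0, 5, 48], "dr": [-0.2, 0, -0.3]}, {"offset": [0, 5, 68], "dr": [-0.2, 0, -0.3]}, {"offset": [0, 5, 88], "dr": [-0.2, 0, -0.3]}, {"offset": [0, 5, 104], "dr": [-0.2, 0, -0.3]}, {"offset": [0, 5, 115], "dr": [-0.2, 0, -0.3]}, {"offset": [0, 5, 121], "dr": [-0.2, 0, -0.3]}, {"offset": [0, 5, 122], "dr": [-0.2, 0, -0.3]}, {"offset": [0, 5, 122], "dr": [-0.2, 0, -0.3]}]}}

```text
time: 17.25
tcp_pos: [0.6275, -0.0057, 0.1517]
eef_rot: [0.349, 2.906, 0.918]
ft_force: [-0.6, -0.2, -0.6]
finger_gap: 0.13
```

```bash
python3 st.py
```

```text
t 17.25 tcp in cradle [  41.98 -154.51  116.71] rot err deg [ 0.08 -0.09  0.29] F cradle [-0.6   0.53 -0.26] j [ 0.41  0.95 -0.36  1.48 -0.47  0.77  1.88] gap 11.010401769741359
```

{"op": "play_rows", "data": {"targets": [{"offset": [0, -3, 3], "dr": [0, 0, 0]}, {"offset": [0, -6, 7], "dr": [0, 0, 0]}, {"offset": [0, -9, 10], "dr": [0, 0, 0]}, {"offset": [0, -10, 11], "dr": [0, 0, 0]}, {"offset": [0, -10, 11], "dr": [0, 0, 0]}]}}

```text
time: 17.67
tcp_pos: [0.627, -0.0079, 0.1364]
eef_rot: [0.35, 2.907, 0.919]
ft_force: [1.6, -0.8, -1.0]
finger_gap: 0.131
```

```bash
python3 st.py
```

```text
t 17.6667 tcp in cradle [  31.35 -154.52  105.47] rot err deg [ 0.09 -0.1   0.24] F cradle [-0.9  -1.74 -0.61] j [ 0.42  0.97 -0.36  1.49 -0.47  0.75  1.89] gap 11.12882951199126
```

{"op": "play_rows", "data": {"targets": [{"offset": [0, 0, 0.7], "dr": [0, 0, 0]}, {"offset": [0, 0, 1.4], "dr": [0, 0, 0]}, {"offset": [0, 0, 2], "dr": [0, 0, 0]}, {"offset": [0, 0, 2], "dr": [0, 0, 0]}]}}

```text
time: 18.0
tcp_pos: [0.6275, -0.0064, 0.1353]
eef_rot: [0.349, 2.906, 0.918]
ft_force: [0.2, 0.4, -1.8]
finger_gap: 0.128
```

```bash
python3 st.py
```

```text
t 18.0 tcp in cradle [  32.   -154.62  103.64] rot err deg [ 0.09 -0.08  0.29] F cradle [-0.72 -0.13 -1.73] j [ 0.42  0.98 -0.36  1.49 -0.47  0.75  1.89] gap 10.852410100885555
```

{"op": "play_rows", "data": {"targets": [{"offset": [0, 0, 0.5], "dr": [0, 0, 0]}, {"offset": [0, 0, 1], "dr": [0, 0, 0]}, {"offset": [0, 0, 1], "dr": [0, 0, 0]}]}}

```text
time: 18.25
tcp_pos: [0.6275, -0.0059, 0.1343]
eef_rot: [0.35, 2.906, 0.918]
ft_force: [-0.3, 0.1, -2.2]
finger_gap: 0.131
```

```bash
python3 st.py
```

```text
t 18.25 tcp in cradle [  31.85 -154.59  102.6 ] rot err deg [ 0.09 -0.09  0.28] F cradle [-1.2   0.35 -1.81] j [ 0.41  0.98 -0.36  1.49 -0.47  0.74  1.9 ] gap 11.153776477557345
```

{"op": "play_rows", "data": {"targets": [{"offset": [0, 0, 0.5], "dr": [0.1, -0.1, 0.3]}, {"offset": [0, 0, 1], "dr": [0.1, -0.1, 0.3]}, {"offset": [0, 0, 1.3], "dr": [0.1, -0.1, 0.3]}, {"offset": [0, 0, 1.3], "dr": [0.1, -0.1, 0.3]}]}}

```text
time: 18.58
tcp_pos: [0.628, -0.0055, 0.1335]
eef_rot: [0.358, 2.905, 0.915]
ft_force: [1.6, -2.7, 2.1]
finger_gap: 0.13
```

```bash
python3 st.py
```

```text
t 18.5833 tcp in cradle [  31.84 -154.91  101.63] rot err deg [-0.02  0.06 -0.02] F cradle [-0.63 -2.25  2.99] j [ 0.41  0.98 -0.36  1.49 -0.47  0.74  1.89] gap 11.027527968171347
```

{"op": "play_rows", "data": {"targets": [{"offset": [0, 0, 0.5], "dr": [0, 0, 0]}, {"offset": [0, 0, 0.9], "dr": [0, 0, 0]}, {"offset": [0, 0, 0.9], "dr": [0, 0, 0]}]}}

```text
time: 18.83
tcp_pos: [0.6281, -0.0055, 0.1334]
eef_rot: [0.359, 2.905, 0.915]
ft_force: [-3.1, -9.0, 14.1]
finger_gap: 0.128
```

```bash
python3 st.py
```

```text
t 18.8333 tcp in cradle [  31.78 -155.05  101.51] rot err deg [-0.03  0.1  -0.02] F cradle [ 0.28  0.83 17.01] j [ 0.41  0.98 -0.36  1.49 -0.47  0.74  1.89] gap 10.914292227917112
```

{"op": "play_rows", "data": {"targets": [{"offset": [0, 0, -1], "dr": [0, 0, 0]}, {"offset": [0, -2, -1], "dr": [0, 0, 0]}, {"offset": [0, -4, -1], "dr": [0, 0, 0]}, {"offset": [0, -4, -1], "dr": [0, 0, 0]}]}}

```text
time: 19.17
tcp_pos: [0.627, -0.0086, 0.1312]
eef_rot: [0.359, 2.906, 0.917]
ft_force: [-0.7, -2.1, 6.5]
finger_gap: 0.129
```

```bash
python3 st.py
```

```text
t 19.1667 tcp in cradle [  27.83 -154.68  101.6 ] rot err deg [ 0.02  0.03 -0.04] F cradle [1.97 0.14 6.59] j [ 0.42  0.98 -0.36  1.49 -0.47  0.74  1.9 ] gap 10.965786703272686
```

{"op": "play_rows", "data": {"targets": [{"offset": [0, -0.5, 0], "dr": [0, 0, 0]}, {"offset": [0, -1, 0], "dr": [0, 0, 0]}, {"offset": [0, -1, 0], "dr": [0, 0, 0]}]}}

```text
time: 19.42
tcp_pos: [0.6268, -0.009, 0.1309]
eef_rot: [0.358, 2.905, 0.917]
ft_force: [-0.8, -1.7, 7.6]
finger_gap: 0.13
```

```bash
python3 st.py
```

```text
t 19.4167 tcp in cradle [  27.28 -154.67  101.6 ] rot err deg [ 0.05  0.02 -0.03] F cradle [2.82 0.37 7.25] j [ 0.42  0.98 -0.36  1.49 -0.47  0.74  1.9 ] gap 11.028444292029016
```

{"op": "play_rows", "data": {"targets": [{"offset": [1.5, -0.3, -0.2], "dr": [0, 0, 0]}, {"offset": [3, -0.3, -0.2], "dr": [0, 0, 0]}, {"offset": [4, -0.3, -0.2], "dr": [0, 0, 0]}, {"offset": [4.5, -0.3, -0.2], "dr": [0, 0, 0]}, {"offset": [4.5, -0.3, -0.2], "dr": [0, 0, 0]}]}}

```text
time: 19.83
tcp_pos: [0.6222, -0.0087, 0.1304]
eef_rot: [0.358, 2.906, 0.916]
ft_force: [1.2, -3.0, 1.9]
finger_gap: 0.131
```

```bash
python3 st.py
```

```text
t 19.8333 tcp in cradle [  26.39 -150.04  101.7 ] rot err deg [-0.02  0.02 -0.03] F cradle [-1.08 -1.85  3.11] j [ 0.42  0.98 -0.37  1.51 -0.47  0.73  1.9 ] gap 11.095000268893477
```

{"op": "play_rows", "data": {"targets": [{"offset": [0.7, 0, 0], "dr": [0, 0, 0]}, {"offset": [1.3, 0, 0], "dr": [0, 0, 0]}, {"offset": [1.3, 0, 0], "dr": [0, 0, 0]}]}}

```text
time: 20.08
tcp_pos: [0.6209, -0.0083, 0.1304]
eef_rot: [0.358, 2.906, 0.916]
ft_force: [1.5, -2.9, 1.2]
finger_gap: 0.125
```

```bash
python3 st.py
```

```text
t 20.0833 tcp in cradle [  26.46 -148.69  101.66] rot err deg [-0.02  0.01 -0.02] F cradle [-1.32 -2.11  2.36] j [ 0.42  0.98 -0.37  1.51 -0.48  0.72  1.91] gap 10.631518036256548
```

{"op": "play_rows", "data": {"targets": [{"offset": [0.6, 0, 0], "dr": [0, 0, 0]}, {"offset": [1.2, 0, 0], "dr": [0, 0, 0]}, {"offset": [1.2, 0, 0], "dr": [0, 0, 0]}]}}

```text
time: 20.33
tcp_pos: [0.6197, -0.0079, 0.1305]
eef_rot: [0.358, 2.906, 0.916]
ft_force: [1.5, -2.4, 0.5]
finger_gap: 0.131
```

```bash
python3 st.py
```

```text
t 20.3333 tcp in cradle [  26.52 -147.48  101.68] rot err deg [-0.01  0.01 -0.02] F cradle [-1.33 -2.08  1.54] j [ 0.43  0.97 -0.37  1.52 -0.48  0.72  1.91] gap 11.116174406759908
```

{"op": "play_rows", "data": {"targets": [{"offset": [0.5, 0, 0], "dr": [0, 0, 0]}, {"offset": [0.8, 0, 0], "dr": [0, 0, 0]}, {"offset": [0.8, 0, 0], "dr": [0, 0, 0]}]}}

```text
time: 20.58
tcp_pos: [0.619, -0.0078, 0.1305]
eef_rot: [0.358, 2.906, 0.916]
ft_force: [1.6, -3.2, 1.7]
finger_gap: 0.127
```

```bash
python3 st.py
```

```text
t 20.5833 tcp in cradle [  26.52 -146.75  101.7 ] rot err deg [-0.01  0.02 -0.03] F cradle [-1.28 -2.37  2.95] j [ 0.43  0.97 -0.37  1.52 -0.48  0.72  1.91] gap 10.7819882803624
```

{"op": "play_rows", "data": {"targets": [{"offset": [0.5, 0, 0], "dr": [0, 0, 0]}, {"offset": [1, 0, 0], "dr": [0, 0, 0]}, {"offset": [1, 0, 0], "dr": [0, 0, 0]}]}}

```text
time: 20.83
tcp_pos: [0.6187, -0.0078, 0.1307]
eef_rot: [0.359, 2.905, 0.915]
ft_force: [5.7, -4.6, 1.6]
finger_gap: 0.13
```

```bash
python3 st.py
```

```text
t 20.8333 tcp in cradle [  26.53 -146.51  101.94] rot err deg [-0.02  0.12 -0.02] F cradle [-1.61 -6.64  3.1 ] j [ 0.43  0.97 -0.37  1.52 -0.48  0.71  1.91] gap 11.082732532358769
```

{"op": "play_rows", "data": {"targets": [{"offset": [0.5, 0, 0], "dr": [0, 0, 0]}, {"offset": [0.8, 0, 0], "dr": [0, 0, 0]}, {"offset": [0.8, 0, 0], "dr": [0, 0, 0]}]}}

```text
time: 21.08
tcp_pos: [0.6186, -0.008, 0.131]
eef_rot: [0.359, 2.903, 0.914]
ft_force: [8.9, -4.6, 1.6]
finger_gap: 0.129
```

```bash
python3 st.py
```

```text
t 21.0833 tcp in cradle [  26.55 -146.4   102.23] rot err deg [-0.03  0.22 -0.01] F cradle [-1.01 -9.71  2.62] j [ 0.43  0.97 -0.37  1.53 -0.48  0.71  1.91] gap 10.982043471574164
```

{"op": "play_rows", "data": {"targets": [{"offset": [-0.4, -0.3, 0.2], "dr": [0, 0, 0]}, {"offset": [-0.5, -0.8, 0.4], "dr": [0, 0, 0]}, {"offset": [-0.5, -0.8, 0.4], "dr": [0, 0, 0]}, {"offset": [-0.5, -0.8, 0.4], "dr": [0, 0, 0]}]}}

```text
time: 21.42
tcp_pos: [0.6188, -0.0079, 0.1305]
eef_rot: [0.359, 2.903, 0.915]
ft_force: [7.6, -2.8, 6.3]
finger_gap: 0.125
```

```bash
python3 st.py
```

```text
t 21.4167 tcp in cradle [  26.32 -146.59  101.77] rot err deg [ 0.02  0.17 -0.  ] F cradle [ 2.92 -8.09  5.61] j [ 0.43  0.97 -0.37  1.53 -0.48  0.71  1.91] gap 10.631892920826587
```

{"op": "play_rows", "data": {"targets": [{"offset": [-0.4, 0.1, 0], "dr": [0, 0, 0]}, {"offset": [-0.4, 0.1, 0], "dr": [0, 0, 0]}, {"offset": [-0.4, 0.1, 0], "dr": [0, 0, 0]}]}}

```text
time: 21.67
tcp_pos: [0.6189, -0.0079, 0.1304]
eef_rot: [0.358, 2.904, 0.916]
ft_force: [5.0, -3.8, 6.7]
finger_gap: 0.13
```

{"op": "play_rows", "data": {"targets": [{"offset": [0, 0, 0], "dr": [0, 0, 0]}, {"offset": [0, 0, 0], "dr": [0, 0, 0]}, {"offset": [0, 0, 0], "dr": [0, 0, 0]}, {"offset": [0, 0, 0], "dr": [0, 0, 0]}, {"offset": [0, 0, 0], "dr": [0, 0, 0]}, {"offset": [0, 0, 0], "dr": [0, 0, 0]}], "claw": 0.68}}

```text
time: 22.17
tcp_pos: [0.618, -0.0078, 0.1297]
eef_rot: [0.358, 2.906, 0.916]
ft_force: [0.5, -0.7, -1.1]
finger_gap: 0.318
```

```bash
python3 st.py
```

```text
t 22.1667 tcp in cradle [  25.86 -145.79  101.2 ] rot err deg [-0.01  0.   -0.03] F cradle [-1.12 -0.62 -0.61] j [ 0.43  0.97 -0.37  1.53 -0.48  0.71  1.91] gap 27.027703533911726
```

Released; retreat along the tool axis, clear of everything.

{"op": "play_rows", "data": {"targets": [{"offset": [0, 0, -6], "dr": [0, 0, 0]}, {"offset": [0, 0, -20], "dr": [0, 0, 0]}, {"offset": [0, 0, -40], "dr": [0, 0, 0]}, {"offset": [0, 0, -70], "dr": [0, 0, 0]}, {"offset": [0, 0, -105], "dr": [0, 0, 0]}, {"offset": [0, 0, -140], "dr": [0, 0, 0]}, {"offset": [0, -30, -165], "dr": [0, 0, 0]}, {"offset": [0, -65, -175], "dr": [0, 0, 0]}, {"offset": [0, -100, -180], "dr": [0, 0, 0]}, {"offset": [0, -130, -180], "dr": [0, 0, 0]}, {"offset": [0, -130, -180], "dr": [0, 0, 0]}]}}

```text
time: 23.08
tcp_pos: [0.5646, -0.2168, 0.1993]
eef_rot: [0.369, 2.908, 0.914]
ft_force: [-0.2, 1.0, -0.4]
finger_gap: 0.322
```

```bash
python3 st.py; python3 - <<'E'
from h import *
from cell import capture
s=capture("scene")["image"];t=capture("top")["image"]
cv2.imwrite("pics/m.png",side(crop(t,272,168,84,96,4.7),crop(s,290,225,100,110,4)))
E
```

```text
t 23.0833 tcp in cradle [-110.9  -144.6   281.92] rot err deg [-0.15  0.02 -0.43] F cradle [ 0.52  0.46 -0.83] j [ 0.72  0.94 -0.31  1.28 -0.37  1.15  2.02] gap 27.335116608419042
```

```bash
python3 - <<'E'
from h import *
from cell import capture
for n,x0,y0,w,h in(("top",278,172,70,82),("scene",296,228,92,104)):
    m=capture(n)["image"][y0:y0+h,x0:x0+w]; H=cv2.cvtColor(m,cv2.COLOR_RGB2HSV).astype(int)
    def ch(p):
        a,s,v=p
        if s<50: return '#' if v>175 else ('+' if v>115 else ('-' if v>60 else ' '))
        if 70<=a<=90 and s>200 and v>90: return '.'
        if a<=18 and s>150: return 'O'
        if a>=165 or a<=4: return 'P'
        if 40<=a<=80: return 'g'
        return '?'
    print(n); 
    for i,r in enumerate(H): print(y0+i,''.join(ch(p) for p in r))
E
```

```text
top
172 ......................................................................
173 ......................................................................
174 ......................................................................
175 ......................................................................
176 ..........................................................??..........
177 .......................???......................???...??g?ggg??.......
178 ...................?gg?gg???..............????ggggg?gggggg+##gg?......
179 ...................gggg+++gg???......???g?gggggg+++gg++++++###gg......
180 ..................?g##++++++gggg????gggggg++++++++++++++++#####g......
181 ..................g###+++++++++gggggg+++++++++++++++++++++#####g......
182 ..................g##+++++++++++++++++++++++++++++++++++++####g?......
183 .................?g#+++++++++++++++++++++-----+++++++++++#####g?......
184 .................?##+++++++++++++++-----gggggg+++++++++++#####g.......
185 .................g##++++++++++++--ggggggggggg-+++++++++++#####g.......
186 .................g##+++++++++##+gggggggggg
[... 14447 characters left out ...]
---+++++#############
325 ........?....?.??++#################++---+-++++++----------------------+-++++############+++
326 ................?g+#################++-----++--+++-------------------+++++############+++++-
327 ...........?.?..??++################++---+--+--++++-----------++++++++#############+++++++--
328 .................??+#################+---+--+---+++-------+-+++++#+#############++++++---???
329 ............?....??++################++---+-+--+++++--+++++++++##############+++++++++?????.
330 ...............?.???+################++---++++++####++++++#+#############++++++-++g????.....
331 ..................??++################+++++++########+++##############++++++-++g?????.......
```

```bash
python3 -c "
from cell import ticket; print(ticket.sign_off())"
```

```text
the job is handed in; nothing more can be done
None
```

The job is done and handed in at about 23 s of robot time. The separator went into the cradle first, and the green board is stacked on it.

**Separator:** I gripped it by its tab, lifted it 19 mm and slid it off the hook with no noticeable force. I set its foot on the ledge and laid it on the bottom board. I then pressed its edge to the stop, eased to about 6 N and let go. The force peaked at about 23 N when the foot met the ledge and 14 N at the stop.

**Green board:** I gripped it by its tab, lifted it from the rack and set it on the ledge. I then moved it back against the separator and pressed it to the stop at up to about 10 N, eased before letting go. The highest reading at the ledge was about 17 N.

**Last checks:**
- **Layer spacing:** the green board came to rest 9.8 mm outside the separator, against 10 mm expected.
- **Final images:** I checked these as a coarse colour map, because the picture limit had been reached. The pink stripe stayed an even width between the two frames, and both layers reached the stop.
- **Arm:** it was clear of everything, with no contact force beyond sensor noise.
- **Bystanders:** I did not check the blue board or the other bench items individually in a final picture.

**Disagreement:** the stop met the layers about 5 mm earlier along the ledge than my camera fit of the cradle predicted. I used the felt contact for both placements instead. The pictures taken with the separator in place also showed its edge at the stop.

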